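# Start the bobbin winder from its control modules

## Task

Start the bobbin winder with your fingertips, in this order: push down the raised end of the black rocker until the rocker has tipped right over, then push the small flat-topped round plunger all the way in so that it stays in, then press the long bar key fully down and keep it down: the program finishes while holding it. Do not press the big domed stop button, do not press a control before its turn, and do not pick up or push about the grey control modules, the thread spools or the small things on and beside the winder.

Things in the scene. Friction and masses are not known exactly. Their poses are not given: they have to be found in the camera images.
- winder: bobbin winder, fixed: wooden tray 84 x 380 mm with five bays along its y, 74 mm apart (floor 6 mm, ribs 12 mm above the table), holding the four control modules and a spool in any order; behind it, 47 to 147 mm along +x, a grey housing 240 mm wide, 64 mm high, with spindle, spool and guide up to 140 mm. Origin on the table under the middle bay; x from tray to housing, z up; turned up to 0.3 rad
- rocker_module: control module: mid-grey block 60 x 60 mm, 26 mm high, 0.35 kg, loose in a bay of the winder's tray (2 mm play a side, held by 6 mm ribs); origin at the centre of its underside, 6 mm above the table; z up, -x towards the front of the winder (the robot's side). It carries the black V-shaped rocker along its x
- plunger_module: control module: mid-grey block 60 x 60 mm, 26 mm high, 0.35 kg, loose in a bay of the winder's tray (2 mm play a side, held by 6 mm ribs); origin at the centre of its underside, 6 mm above the table; z up, -x towards the front of the winder (the robot's side). It carries the small round plunger
- bar_module: control module: mid-grey block 60 x 60 mm, 26 mm high, 0.35 kg, loose in a bay of the winder's tray (2 mm play a side, held by 6 mm ribs); origin at the centre of its underside, 6 mm above the table; z up, -x towards the front of the winder (the robot's side). It carries the long bar key
- stop_module: control module: mid-grey block 60 x 60 mm, 26 mm high, 0.35 kg, loose in a bay of the winder's tray (2 mm play a side, held by 6 mm ribs); origin at the centre of its underside, 6 mm above the table; z up, -x towards the front of the winder (the robot's side). It carries the big domed stop button
- rocker_end (a point): where to press the rocker: upper face of its raised front (-x) arm, 18 mm from the pivot; moves with it. The rocker is a black shallow V, 54 mm along the module's x, 26 mm wide, pivot 32 mm above the module's underside. Off, this arm slopes up at 0.5 rad and the point is 50 mm above the table; tipped over, the arm lies level, 42 mm above the table, and the other arm stands up
- plunger_top (a point): centre of the flat top of the plunger: black, round, 26 mm across, top 48 mm above the table when out and 40 mm when in; moves with it
- bar_top (a point): centre of the flat top of the bar key: black, 46 mm long along the module's y and 18 mm wide, top 48 mm above the table when up and 41 mm when fully down; moves with it
- stop_top (a point): top of the domed stop button: black mushroom head 44 mm across, top 53 mm above the table. Not to be pressed
- rocker (a joint): rocker: 0 = off (front arm raised), 0.5 rad = tipped right over (front arm level). Stays where it is left; takes about 0.04 N m (about 2.5 N at the point), then a hard stop. Starts between 0 and 0.08
- plunger (a joint): plunger: 0 = out, 0.008 m = fully in. Latching, no spring: stays where it is left; takes about 2.5 N, then a hard stop. Starts between 0 and 0.0015
- bar_key (a joint): bar key: 0 = up, 0.007 m = fully down. Sprung: 1.5 N to start, 5 N fully down, then a hard stop; it comes back up when let go
- stop_button (a joint): stop button: 0 = up, 0.006 m = down, sprung (1.5 to 5 N)
- bay_spool: bystander: spool of pink thread 33 mm across, 40 mm high, standing loose in one of the bays; origin at its foot
- side_spool: bystander: spool of red thread 28 mm across, 52 mm high, standing loose on the table to the left of the tray; origin at its foot
- loose_thimble: bystander: thimble 20 mm across, 22 mm high, standing on the housing, left part
- loose_disc: bystander: round bead box 39 mm across, 14 mm high, lying on the middle of the housing
- loose_wax: bystander: round wax cake 38 mm across, 13 mm high, on the table behind the tray, right of the housing
- loose_case: bystander: wooden needle case 18 x 78 x 18 mm, lying on the table behind the tray, left of the housing

How it is judged:
On the way, in this order (a step that is already met when the one before it is completed fails the run):
1. the rocker is tipped right over (value of joint rocker above 0.42 rad), for 0.2 s.
2. the plunger is pushed fully in (value of joint plunger above 0.0065 m), for 0.2 s.
3. the bar key is held fully down (value of joint bar_key above 0.005 m), for 0.5 s.
At the end, for the whole second after the job is handed in: the rocker is tipped over (over 0.42 of 0.5 rad), the plunger is in (over 6.5 of 8 mm), and the fingers hold the bar key down (over 5 of 7 mm, with more than 1 N) (value of joint rocker above 0.42 rad and value of joint plunger above 0.0065 m and value of joint bar_key above 0.005 m and contact force between the fingers and bar_module above 1 N); the arm keeps its last pose, push and grip.
It fails at once if the plunger is pressed (4 mm) before the rocker is tipped over (value of joint plunger above 0.004 m and value of joint rocker below 0.4 rad).
It fails at once if the bar key is pressed (2 mm) before the rocker is over and the plunger is in (value of joint bar_key above 0.002 m and (value of joint rocker below 0.4 rad or value of joint plunger below 0.006 m)).
It fails at once if the stop button is pressed (1.5 mm) (value of joint stop_button above 0.0015 m).
It fails at once if a control module is lifted or moved by more than 12 mm (distance of any of rocker_module, plunger_module, bar_module, stop_module from where it was at the start of the episode above 0.012 m).
It fails at once if a spool or another bystander is lifted or moved by more than 20 mm (distance of any of bay_spool, side_spool, loose_thimble, loose_disc, loose_wax, loose_case from where it was at the start of the episode above 0.02 m).
It also fails if it takes over 40 s, if anything falls off the work surface, if the arm or the gripper's body presses on something with over 40 N, if the wrist force passes 120 N, or if a joint passes its speed limit or range.

## Robot

A 6-joint arm with a two-finger parallel gripper is mounted at the origin on the work surface; the furniture and walls round the work are solid. World frame = base frame: x ahead of the robot, y to its left, z up, the work surface at z = 0. Lengths are in m, angles in rad, forces in N, time in s.
With the tool pointing down it reaches from about 0.325 to 0.85 m from the base axis. Payload 15.5 kg.
Tool frame: the origin (TCP) lies midway between the tips of the shut fingers; the grasp point (between the pads) lies 19 mm behind it (r.hold_point_z is the distance from the TCP to the grasp point, in m); z points along the fingers, y is the line along which they close (so a half turn about z gives the same grasp; the last joint's range is limited). The gripper opens to 91 mm and grips with 3 to 60 N. Pads are 32 mm wide; open, the fingers measure 118 mm over their backs; the gripper's body (76 mm by 178 mm) begins 60 mm behind the grasp point.
Start: joints at [-1.202, 0.494, 1.345, -0, 1.302, -0.096], TCP at [0.28, -0.559, 0.214] pointing down, gripper open.
Joint ranges: [-2.91, 2.91], [-0.82, 2.16], [0.22, 2.67], [-1.22, 4.37], [0.12, 2.79], [-3.08, 3.08]. Speed limits (rad/s): [1.89, 1.89, 2.57, 3.01, 3.01, 3.01].

## Interface

Orientations are given as a unit quaternion [x, y, z, w].
In Python, from plant import r gives the robot as it stands. The module is installed in compiled form; this text tells all that it offers.
- The arm moves only by the tool move_arm, never from a script. Its argument "targets" is a list of rows, each a list of 6 numbers: the shift along the tool's x, y, z in mm, then the turn, a rotation vector about the tool's x, y, z in rad. A call has 1 to 12 rows; each row is the pose to reach, as a shift and turn from the pose commanded when the call began, along the tool's axes at that moment; what a row does not reach only later rows make up. A row lasts 1/10 s, in which the tool goes at most 50 mm and 8.59 degrees, less where a joint would pass 70% of its speed; a pose out of reach is approached as far as the arm can. A call with a gripper value outside its range is refused whole. "fingers" is the opening, from 0 (shut) to 1 (fully open), set as the call begins (left out, the last holds). The fingers move at their own pace and stop on an object; "newtons" is the grip in N (left out, the last holds). Time passes only in rows, so rows that repeat a pose let the fingers close. It gives the time, the measured TCP pose, the force, the opening and the grip force at its end, in the units of the state.
- r.get_state(): the state, without advancing time (a new reading comes with each control period).
- r.snapshot(name): name is "scene" or "top" or "wrist"; returns a dict with "frame" (480x640x3 uint8, red, green, blue), "depth" (480x640 float32, m along the optical axis (not along the pixel's ray), 0 where there is no reading), "intrinsics" (3x3 intrinsics, pixels), "cam_to_world" (4x4, takes a point from camera to world coordinates). Camera axes: x right, y up, looking along -z (the intrinsics and any distortion apply to the point x, -y, -z); pixel columns grow to the right and rows downward; lengths in m; the calibration is good to about 2 mm. A picture is of the moment at which its call begins.
- r.finish_job(): hands the job in; it is judged then, once.
The state is a dict: "time": time; "joint_pos": joint angles; "qd": joint speeds; "tau": joint torques, N m; "eef_pos": TCP position; "tool_rot": TCP orientation; "force": force on the tool from outside, world axes, zero at the start; "moment": the same for the moment, N m; "gripper_width": finger opening in m; "finger_force": force on a finger pad.
Only numpy, scipy, OpenCV 4.12 (cv2) and the standard library are available. Lean on these libraries where they do the work, as an engineer would, in place of code of your own. Each camera call takes 0.05 s, during which the arm holds its last target. There are 200 camera calls.

## Working session

There is one attempt and no reset: what is moved stays moved. The work goes in short steps, Python scripts to look and compute and a tool call to move; the robot and the scene stay as the last step left them, time stands still between calls to the robot, and variables do not carry over. Pictures are saved under pics/ and viewed, at most 10 in all, crops included, and the job is handed in when it is done.

Besides the shell and the picture viewer there is one more tool, called by a JSON object that holds its "method" and its "body", one argument or row to a line. move_arm: Moves the arm, as the interface text tells. Its arguments: {"type":"object","properties":{"targets":{"type":"array","items":{"type":"array","items":{"type":"number"}}},"fingers":{"type":"number"},"newtons":{"type":"number"}},"required":["targets"]}

```bash
mkdir -p pics
python3 - <<'E'
from plant import r
import cv2,numpy as np
for n in ["top","scene"]:
    s=r.snapshot(n); cv2.imwrite(f"pics/{n}0.png",s["frame"][:,:,::-1]); np.savez(f"{n}0.npz",**s)
    print(n,s["intrinsics"].tolist(),np.round(s["cam_to_world"],3).tolist())
print(r.get_state())
E
```

```text
top [[454.93656743319895, 0.0, 315.98803791456976], [0.0, 454.93656743319895, 236.0922469954697], [0.0, 0.0, 1.0]] [[0.021, 0.974, -0.226, 0.38], [-1.0, 0.02, -0.006, 0.097], [-0.001, 0.226, 0.974, 0.888], [0.0, 0.0, 0.0, 1.0]]
scene [[458.01876624541296, 0.0, 318.57273800043623], [0.0, 458.01876624541296, 240.4464759120822], [0.0, 0.0, 1.0]] [[-0.904, 0.314, -0.291, 0.301], [-0.428, -0.654, 0.624, 0.634], [0.005, 0.688, 0.725, 0.666], [0.0, 0.0, 0.0, 1.0]]
{'time': 0.1, 'joint_pos': array([-1.20150355e+00,  4.94126344e-01,  1.34604940e+00, -3.95317915e-05,
        1.30247305e+00, -9.54990841e-02]), 'qd': array([ 4.19439796e-04, -1.37334304e-03, -1.38356843e-03,  2.89808229e-04,
       -1.94858023e-03,  1.07122635e-05]), 'tau': array([ 1.30897191e-03, -8.80241060e+01, -3.82540119e+01,  7.06820888e-02,
        4.83085506e-02,  1.71923028e-05]), 'eef_pos': array([ 0.28002175, -0.55839752,  0.21340129]), 'tool_rot': array([ 9.73116037e-01,  2.30314783e-01, -9.09434450e-05, -5.20531553e-04]), 'force': array([ 0.02934727,  1.03367095, -0.03894   ]), 'moment': array([ 0.0478967 , -0.01777807, -0.05563901]), 'finger_force': 0.0, 'gripper_width': 0.09140208108049894}
```

View pics/top0.png

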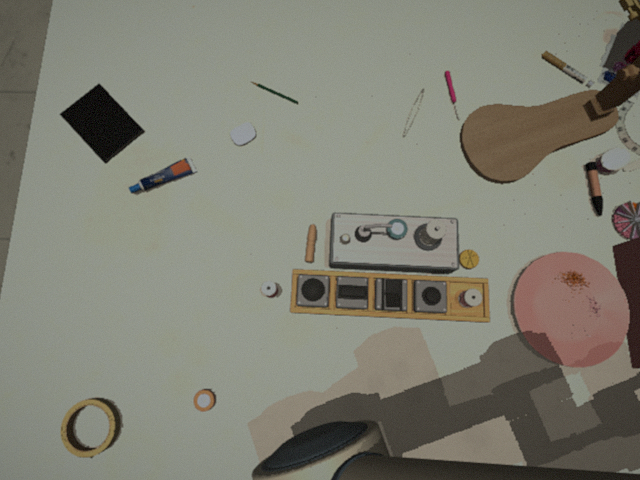

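View pics/scene0.png

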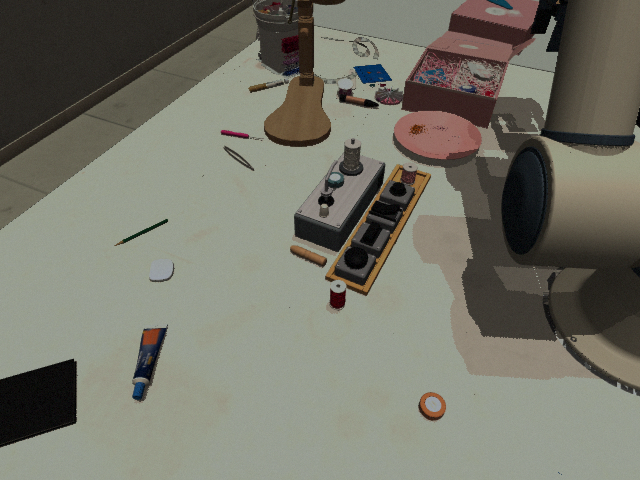

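The top view shows, left to right, the stop dome (314,290), bar (352,292), rocker (391,293), plunger (431,296) and pink spool (471,297). Next I measure them.

Run:
```python
import cv2,numpy as np
from scipy.spatial.transform import Rotation as R
s=np.load("top0.npz"); K=s["intrinsics"];T=s["cam_to_world"];d=s["depth"];f=s["frame"]
v,u=np.mgrid[:480,:640]
P=np.stack([(u-K[0,2])/K[0,0]*d,-(v-K[1,2])/K[1,1]*d,-d],-1)@T[:3,:3].T+T[:3,3]
np.save("P.npy",P)
g=f.max(-1)
for n,(a,b) in dict(stop=(314,290),bar=(352,292),rocker=(391,293),plunger=(431,296)).items():
    w=P[b-17:b+18,a-18:a+19].reshape(-1,3); gg=g[b-17:b+18,a-18:a+19].ravel()
    m=(w[:,2]>.036)&(gg<75); q=w[m]
    print(n,m.sum(),"min",q.min(0).round(3),"max",q.max(0).round(3),"med",np.median(q,0).round(3), cv2.minAreaRect((q[:,:2]*1000).astype(np.float32)))
hsv=cv2.cvtColor(f,cv2.COLOR_RGB2HSV)
m=((hsv[...,0]>10)&(hsv[...,0]<28)&(hsv[...,1]>90))&(v>262)&(v<328)&(u>285)&(u<495)
q=P[m]; q=q[q[:,2]<.03]
print("tray",cv2.minAreaRect((q[:,:2]*1000).astype(np.float32)),np.median(q[:,2]))
print("rocker col z", P[270:318:2,391].round(3).tolist())
im=cv2.resize(f[255:330,280:500,::-1],None,fx=3.6,fy=3.6,interpolation=cv2.INTER_CUBIC);cv2.imwrite("pics/c1.png",im)
```

```text
stop 407 min [0.38  0.086 0.041] max [0.495 0.127 0.888] med [0.473 0.106 0.051] ((439.7811279296875, 94.68895721435547), (113.1634521484375, 41.363685607910156), 18.343605041503906)
bar 264 min [0.38  0.008 0.036] max [0.484 0.097 0.888] med [0.471 0.033 0.047] ((441.8001708984375, 63.07112503051758), (42.4465446472168, 134.77456665039062), 44.267154693603516)
rocker 459 min [ 0.38  -0.06   0.036] max [0.498 0.097 0.888] med [ 0.471 -0.04   0.043] ((424.41693115234375, 4.5342864990234375), (62.40140914916992, 194.9173583984375), 43.74723434448242)
plunger 188 min [ 0.452 -0.128  0.036] max [ 0.484 -0.098  0.05 ] med [ 0.468 -0.113  0.046] ((468.1661071777344, -113.26956939697266), (29.617830276489258, 31.49119758605957), 89.95220947265625)
tray ((484.3909606933594, -44.56671142578125), (383.159912109375, 112.03437042236328), 88.5044937133789) 0.011160461145359346
rocker col z [[0.516, -0.043, 0.027], [0.516, -0.047, 0.002], [0.511, -0.046, 0.01], [0.507, -0.045, 0.012], [0.503, -0.046, 0.01], [0.495, -0.04, 0.042], [0.491, -0.04, 0.042], [0.487, -0.04, 0.044], [0.484, -0.04, 0.042], [0.48, -0.04, 0.043], [0.476, -0.04, 0.043], [0.472, -0.04, 0.042], [0.469, -0.04, 0.044], [0.465, -0.04, 0.045], [0.461, -0.039, 0.046], [0.457, -0.039, 0.046], [0.453, -0.038, 0.05], [0.45, -0.038, 0.05], [0.446, -0.038, 0.05], [0.444, -0.041, 0.031], [0.44, -0.042, 0.028], [0.438, -0.045, 0.008], [0.434, -0.044, 0.014], [0.43, -0.044, 0.013]]
```

View pics/c1.png

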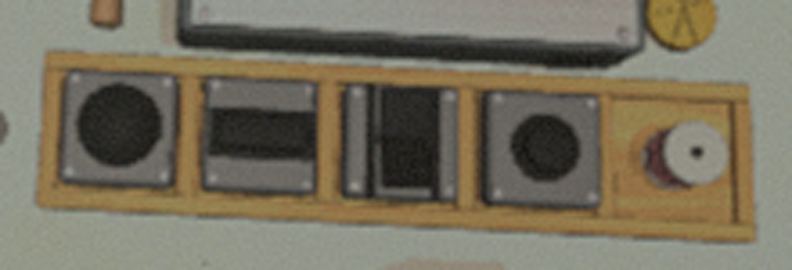

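```bash
cat > h.py <<'E'
from plant import r
import numpy as np
from scipy.spatial.transform import Rotation as R
def to(p,yaw=-0.023):
    s=r.get_state(); A=R.from_quat(s["tool_rot"])
    B=R.from_euler("z",yaw)*R.from_euler("x",np.pi)
    print("shift mm",(A.inv().apply(np.array(p)-s["eef_pos"])*1000).round(1),"turn",(A.inv()*B).as_rotvec().round(3))
E
python3 -c "
from h import *
to([.450,-.040,.15])"
```

```text
shift mm [ 384.3 -387.1   63.8] turn [-0.001  0.     0.488]
```

{"method": "move_arm", "body": {
  "targets": [
    [384, -387, 0, 0, 0, 0.488],
    [384, -387, 0, 0, 0, 0.488],
    [384, -387, 0, 0, 0, 0.488],
    [384, -387, 0, 0, 0, 0.488],
    [384, -387, 0, 0, 0, 0.488],
    [384, -387, 0, 0, 0, 0.488],
    [384, -387, 0, 0, 0, 0.488],
    [384, -387, 0, 0, 0, 0.488],
    [384, -387, 0, 0, 0, 0.488],
    [384, -387, 0, 0, 0, 0.488],
    [384, -387, 0, 0, 0, 0.488],
    [384, -387, 0, 0, 0, 0.488]
  ],
  "fingers": 0,
  "newtons": 20
}}

```text
time: 1.3
eef_pos: [0.4508, -0.0359, 0.2138]
tool_rot: [1.0, -0.009, 0.0, -0.001]
force: [-0.5, -0.4, -0.2]
gripper_width: 0.0003
finger_force: 0.0
```

```bash
python3 -c "
from h import *
to([.450,-.040,.075])
import cv2
s=r.snapshot('wrist');cv2.imwrite('pics/w1.png',s['frame'][:,:,::-1]);print(r.get_state()['joint_pos'].round(2),r.get_state()['force'],r.get_state()['gripper_width'],s['cam_to_world'].round(3).tolist(),s['intrinsics'].round(1).tolist());np.savez('w1.npz',**s)"
```

```text
shift mm [ -0.7   4.3 138.8] turn [-0.001 -0.     0.005]
[-0.22  0.25  1.75  0.    1.14  1.37] [-0.31333255 -0.98783071 -0.18732967] 0.0004855662476129915 [[-0.02, 0.96, 0.279, 0.531], [-1.0, -0.019, -0.006, -0.038], [-0.0, -0.279, 0.96, 0.384], [0.0, 0.0, 0.0, 1.0]] [[364.5, 0.0, 315.8], [0.0, 364.5, 237.4], [0.0, 0.0, 1.0]]
```

View pics/w1.png

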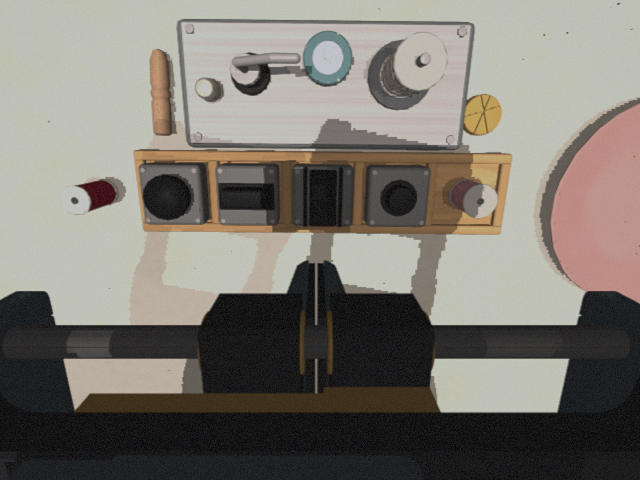

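The wrist view confirms the order, with the stop at (167,197), bar (247,196), rocker (323,196) and plunger (399,198). The body's long side lies along y.

```bash
python3 -c "
from h import *
s=np.load('w1.npz');K=s['intrinsics'];T=s['cam_to_world'];d=s['depth'];g=s['frame'].max(-1)
v,u=np.mgrid[:480,:640]
P=np.stack([(u-K[0,2])/K[0,0]*d,-(v-K[1,2])/K[1,1]*d,-d],-1)@T[:3,:3].T+T[:3,3]
for n,a,b in [('stop',167,197),('bar',247,196),('rocker',323,196),('plunger',399,198)]:
    q=P[b-36:b+37,a-36:a+37].reshape(-1,3);gg=g[b-36:b+37,a-36:a+37].ravel()
    q=q[(q[:,2]>.0385)&(q[:,2]<.07)]; lo,hi=np.percentile(q,1,axis=0),np.percentile(q,99,axis=0)
    print(n,len(q),lo.round(4),hi.round(4),((lo+hi)/2).round(4))
to([.450,-.040,.075])
"
```

```text
stop 1654 [0.455  0.0842 0.043 ] [0.4944 0.1235 0.0537] [0.4747 0.1039 0.0483]
bar 970 [0.4632 0.0082 0.039 ] [0.4812 0.0529 0.0496] [0.4722 0.0305 0.0443]
rocker 1531 [ 0.446  -0.0554  0.0406] [ 0.4964 -0.0304  0.0526] [ 0.4712 -0.0429  0.0466]
plunger 617 [ 0.4553 -0.1282  0.039 ] [ 0.4799 -0.1043  0.0483] [ 0.4676 -0.1163  0.0436]
shift mm [ -0.2   1.9 138.8] turn [-0.     0.     0.005]
```

{"method": "move_arm", "body": {
  "targets": [
    [0, 2, 50, 0, 0, 0],
    [0, 2, 100, 0, 0, 0],
    [0, 2, 140, 0, 0, 0],
    [0, 2, 150, 0, 0, 0],
    [0, 2, 156, 0, 0, 0],
    [0, 2, 160, 0, 0, 0],
    [0, 2, 163, 0, 0, 0],
    [0, 2, 166, 0, 0, 0],
    [0, 2, 168, 0, 0, 0],
    [0, 2, 169, 0, 0, 0],
    [0, 2, 170, 0, 0, 0],
    [0, 2, 170, 0, 0, 0]
  ]
}}

```text
time: 2.55
eef_pos: [0.45, -0.0426, 0.0439]
tool_rot: [1.0, -0.012, 0.0, -0.0]
force: [0.1, -1.5, 0.0]
gripper_width: 0.0004
finger_force: 0.6
```

{"method": "move_arm", "body": {
  "targets": [
    [0, 0, 1, 0, 0, 0],
    [0, 0, 2, 0, 0, 0],
    [0, 0, 3, 0, 0, 0],
    [0, 0, 3, 0, 0, 0]
  ]
}}

```text
time: 2.95
eef_pos: [0.45, -0.0426, 0.0419]
tool_rot: [1.0, -0.012, 0.0, 0.0]
force: [-7.6, 1.1, 34.1]
gripper_width: 0.0005
finger_force: 17.2
```

{"method": "move_arm", "body": {
  "targets": [
    [0, 0, -40, 0, 0, 0],
    [0, 0, -40, 0, 0, 0],
    [20, 72, -40, 0, 0, 0],
    [20, 72, -40, 0, 0, 0],
    [20, 72, -40, 0, 0, 0],
    [20, 72, -20, 0, 0, 0],
    [20, 72, -20, 0, 0, 0]
  ]
}}

```text
time: 3.65
eef_pos: [0.467, -0.1144, 0.0594]
tool_rot: [1.0, -0.012, -0.001, -0.001]
force: [0.6, -0.1, 0.2]
gripper_width: 0.0005
finger_force: 0.0
```

```bash
python3 -c "
from h import *
import cv2
to([.468,-.115,.040],-.024)
s=r.snapshot('scene');cv2.imwrite('pics/s1.png',cv2.resize(s['frame'][150:300,290:450,::-1],None,fx=4,fy=4))
s=r.snapshot('top');K=s['intrinsics'];T=s['cam_to_world'];d=s['depth']
v,u=np.mgrid[:480,:640]
P=np.stack([(u-K[0,2])/K[0,0]*d,-(v-K[1,2])/K[1,1]*d,-d],-1)@T[:3,:3].T+T[:3,3]
print(P[278:314:3,391].round(3).tolist())
"
```

```text
shift mm [ 1.1  0.6 19.4] turn [-0.001  0.003  0.   ]
[[0.387, 0.088, 0.833], [0.387, 0.088, 0.834], [0.386, 0.088, 0.834], [0.386, 0.088, 0.833], [0.386, 0.088, 0.833], [0.385, 0.088, 0.834], [0.385, 0.088, 0.834], [0.385, 0.088, 0.833], [0.384, 0.088, 0.834], [0.384, 0.088, 0.835], [0.383, 0.088, 0.836], [0.383, 0.088, 0.835]]
```

View pics/s1.png

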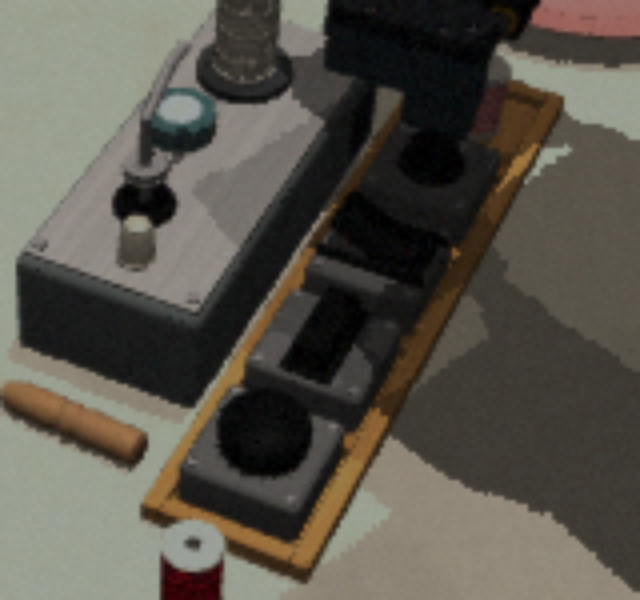

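The rocker has tipped: its back arm stands up at (350,215) in the crop. The fingers are above the plunger at (430,160), so I press it.

{"method": "move_arm", "body": {
  "targets": [
    [1, 0, 8, 0, 0, 0],
    [1, 0, 12, 0, 0, 0],
    [1, 0, 14, 0, 0, 0],
    [1, 0, 16, 0, 0, 0],
    [1, 0, 18, 0, 0, 0],
    [1, 0, 19, 0, 0, 0],
    [1, 0, 20, 0, 0, 0],
    [1, 0, 20, 0, 0, 0]
  ]
}}

```text
time: 4.55
eef_pos: [0.4692, -0.1151, 0.0408]
tool_rot: [1.0, -0.012, -0.0, 0.0]
force: [0.0, 0.4, 0.9]
gripper_width: 0.0006
finger_force: 0.0
```

{"method": "move_arm", "body": {
  "targets": [
    [0, 0, 1, 0, 0, 0],
    [0, 0, 2, 0, 0, 0],
    [0, 0, 2, 0, 0, 0],
    [0, 0, 2, 0, 0, 0]
  ]
}}

```text
time: 4.95
eef_pos: [0.4694, -0.1152, 0.04]
tool_rot: [1.0, -0.012, 0.001, 0.0]
force: [-5.3, 2.6, 31.7]
gripper_width: 0.0005
finger_force: 15.9
```

{"method": "move_arm", "body": {
  "targets": [
    [0, 0, -45, 0, 0, 0],
    [0, 0, -45, 0, 0, 0],
    [-1, -147, -45, 0, 0, 0],
    [-1, -147, -45, 0, 0, 0],
    [-1, -147, -45, 0, 0, 0],
    [-1, -147, -45, 0, 0, 0],
    [-1, -147, -45, 0, 0, 0],
    [-1, -147, -20, 0, 0, 0],
    [-1, -147, -20, 0, 0, 0]
  ]
}}

```text
time: 5.85
eef_pos: [0.4706, 0.0308, 0.0573]
tool_rot: [1.0, -0.012, -0.001, 0.0]
force: [0.7, -0.3, 0.3]
gripper_width: 0.0006
finger_force: 0.0
```

```bash
python3 -c "
from h import *
import cv2
to([.4715,.032,.041],-.024)
s=r.snapshot('scene');cv2.imwrite('pics/s2.png',cv2.resize(s['frame'][150:300,290:450,::-1],None,fx=4,fy=4))
"
```

```text
shift mm [ 0.9 -1.2 16.3] turn [ 0.     0.003 -0.   ]
```

View pics/s2.png

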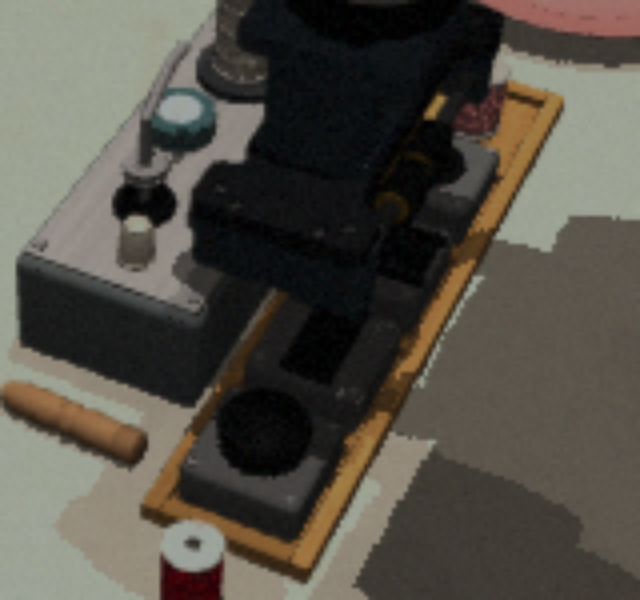

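The fingers hover over the bar key at (330,340) and clear the stop dome at (265,430). Now I press.

{"method": "move_arm", "body": {
  "targets": [
    [1, 0, 6, 0, 0, 0],
    [1, 0, 9, 0, 0, 0],
    [1, 0, 11, 0, 0, 0],
    [1, 0, 13, 0, 0, 0],
    [1, 0, 15, 0, 0, 0],
    [1, 0, 16, 0, 0, 0],
    [1, 0, 17, 0, 0, 0],
    [1, 0, 17, 0, 0, 0],
    [1, 0, 17, 0, 0, 0]
  ]
}}

```text
time: 6.8
eef_pos: [0.4728, 0.0318, 0.042]
tool_rot: [1.0, -0.012, 0.0, 0.0]
force: [0.0, -2.9, 4.3]
gripper_width: 0.0004
finger_force: 2.2
```

{"method": "move_arm", "body": {
  "targets": [
    [0, 0, 1, 0, 0, 0],
    [0, 0, 2, 0, 0, 0],
    [0, 0, 2, 0, 0, 0],
    [0, 0, 2, 0, 0, 0],
    [0, 0, 2, 0, 0, 0],
    [0, 0, 2, 0, 0, 0],
    [0, 0, 2, 0, 0, 0],
    [0, 0, 2, 0, 0, 0]
  ]
}}

```text
time: 7.6
eef_pos: [0.4729, 0.0318, 0.0408]
tool_rot: [1.0, -0.012, 0.001, 0.0]
force: [-4.6, -2.5, 29.1]
gripper_width: 0.0004
finger_force: 14.9
```

```bash
python3 -c "
from plant import r
print(r.finish_job())"
```

```text
the job is handed in; nothing more can be done
None
```

The job is handed in: I tipped the rocker over, pushed the plunger in and pressed the bar key, each to its hard stop (about 30 N) and in that order, and the fingers were still holding the bar down at 7.6 s; the hand-in returned no verdict.

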